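# Close the red tin and show its label to the camera

### The arm

A 6-joint arm with a two-finger parallel gripper is mounted at the origin on the work surface. World frame = base frame: x ahead of the robot, y to its left, z up, the work surface at z = 0. Lengths are in m, angles in degrees, forces in N, time in s.
With the tool pointing down it reaches from about 0.325 to 0.85 m from the base axis. Payload 15.5 kg.
Tool frame: the origin (TCP) lies midway between the tips of the shut fingers; the grasp point (between the pads) lies 19 mm behind it; z points along the fingers, y is the line along which they close (so a half turn about z gives the same grasp; the last joint's range is limited). The gripper opens to 91 mm and grips with 3 to 60 N. Pads are 32 mm wide; open, the fingers measure 118 mm over their backs; the gripper's body (76 mm by 178 mm) begins 60 mm behind the grasp point.
Start: joints at [-77.951, 28.281, 77.091, -0, 74.628, -5.472], TCP at [0.188, -0.596, 0.214] pointing down, gripper open.
Joint ranges: [-166.48, 166.48], [-47.26, 123.95], [12.59, 153.08], [-70.14, 250.14], [6.76, 159.57], [-176.63, 176.63]. Speed limits (degrees/s): [108.29, 108.29, 147.25, 172.46, 172.46, 172.46].

### API

Orientations are given as a 3x3 rotation matrix whose columns are the frame's x, y, z axes.
In Python, from bench import ctrl gives the robot as it stands. The module is installed in compiled form; this text tells all that it offers. Calls block until the motion is done:
- ctrl.goto(position, orientation): joint-space move of the TCP to a pose.
- ctrl.move_l(position, vel=0.15, ori=None, contact_N=None): straight line of the TCP; ori=None keeps the orientation; vel is the mean speed in m/s. With contact_N (N) it stops when the force on the tool has changed by that much, and returns True; else False.
- ctrl.movej(angles): joint-space move.
- ctrl.command_gripper(opening): opening from 0.0 (shut) to 1.0 (fully open); the grip force is fixed at half the most; returns when the fingers have stopped.
- ctrl.sleep(seconds).
- ctrl.ik(position, orientation): joint angles nearest the present ones, or None.
- ctrl.read_camera(name): name is "side" or "top"; returns the picture (384x512x3 uint8, blue, green, red); there is no depth.
- ctrl.camera_params(name): a dict with "fx", "fy", "cx", "cy" (pixels), "D" ([k1, k2, p1, p2, k3] as OpenCV has them; the pictures are not rectified), "pose" (4x4, takes a point from camera to world coordinates). Camera axes: x right, y up, looking along -z (the intrinsics and any distortion apply to the point x, -y, -z); pixel columns grow to the right and rows downward; lengths in m; the calibration is good to about 2 mm. A picture is of the moment at which its call begins. camera_params takes no time and is no camera call.
A pose or a line that the arm cannot do raises ctrl.MotionError and nothing moves.
- ctrl.sign_off(): hands the job in; it is judged then, once.
Readings, each from a call of its own:
- ctrl.current_t(): time.
- ctrl.current_q(): joint angles.
- ctrl.current_dq(): joint speeds.
- ctrl.current_effort(): joint torques, N m.
- ctrl.current_tool_pos(): TCP position.
- ctrl.current_eef_rot(): TCP orientation.
- ctrl.current_contact_force(): force on the tool from outside, world axes, zero at the start.
- ctrl.current_wrist_torque(): the same for the moment, N m.
- ctrl.current_grip_width(): opening from 0.0 (shut) to 1.0 (fully open).
- ctrl.current_grasp_force(): force on a finger pad.
Only numpy, scipy, OpenCV 4.12 (cv2) and the standard library are available. Lean on these libraries where they do the work, as an engineer would, in place of code of your own. Each camera call takes 0.05 s, during which the arm holds its last target. There are 200 camera calls.

### The job

Press the lid of the red-labelled tin fully home while the tin stands on the table. Then pick that tin up and hold it in the air in front of the label camera, with the middle of its red label on the lens axis about 15 cm from the lens, the label squarely facing the lens (the tin leaning back to match the camera's downward tilt, lid end up). Finish while still holding it there, motionless, gripped by the fingers alone, and leave the camera and everything else on the table undisturbed.

Things in the scene. Friction and masses are not known exactly. Their poses are not given: they have to be found in the camera images.
- red_tin: Loose metal tin with red label and red lid, about 0.25 kg. Body 40 mm (x) by 58 mm (y), walls to 66 mm; 74 mm tall with the lid home. Origin: centre of underside; z up through the lid; +x out of the broad face with the 46 mm red label; the bare narrow sides face +y and -y: grip these, below the lid. Starts upright, label away from the robot within 0.4 rad; next tin 130 mm or more off.
- label (a point): Centre of the red label: on the tin's +x face, 20 mm from the tin's axis and 34 mm above its underside; axes as the tin's.
- lid_top (a point): Centre of the red lid's upper face (lid 38 x 56 mm, 8 mm thick, flat): 74 mm above the tin's underside when home, 79 to 82 mm at the start. Axes as the tin's.
- red_lid (a joint): How far the red lid stands proud of home, m: 0 = fully home, starts at 0.005 to 0.008. A friction fit: it slides straight down under about 6 to 8 N, stays where it is left and stops dead at 0.
- lens (a point): Centre of the lens front (black barrel 38 mm across) of the label camera, whose white head (70 x 54 x 46 mm) sits in a fork on a thin post (dark foot 110 x 120 mm), pivoting 280 mm above the table; lens 55 mm from the pivot. It looks along the head's -x, roughly towards the robot, 0.15 to 0.5 rad below level; y is level, across; z up along the picture.
- focus (a point): Where the label's centre must be: on the lens axis, 150 mm in front of the lens, in empty air 180 to 250 mm above the table (no mark is seen there). Axes as the lens's: the tin is rightly presented when its x, y, z axes are parallel to these, +x pointing to the lens. The head is held by friction only, so do not knock it.
- blue_tin: Bystander: the same tin with a blue label and blue lid, lid already home (40 x 58 x 74 mm tall). Same frame as the red tin. Leave it alone.
- green_tin: Bystander: the same tin with a green label and green lid, lid already home (40 x 58 x 74 mm tall). Same frame as the red tin. Leave it alone.
- stamp: Bystander: ravioli stamp, brass plate 55 mm square with an upright wooden handle, 88 mm tall. Origin: centre of the underside. Leave it alone.
- jar: Bystander: amber glass jar, 70 mm across, 100 mm tall, on the robot's right. Origin: centre of the underside. Leave it alone.
- bowl: Bystander: terracotta bowl, 150 mm across, 60 mm tall, on the robot's right. Origin: centre of the underside. Leave it alone.
There are look-alikes about, which are no part of the job. Leave any purple look-alike of the red_tin alone.

How it is judged (in metres and radians):
On the way:
1. the red lid is pressed fully home while the red tin stands on the table (value of joint red_lid below 0.0015 m and height (world z) of red_tin below 0.006 m and angle between red_tin's own z axis and vertical below 0.08 rad), for 0.2 s.
At the end, for the whole second after the job is handed in: Red lid home (within 1.5 mm); the red tin held by the fingers (over 2 N), motionless, over 100 mm up; label centre within 25 mm of the focus point; label facing the lens, the tin's x and y axes within 0.2 rad of the camera's, lid end up (value of joint red_lid below 0.0015 m and distance between label and focus below 0.025 m and angle between the x axis of red_tin and the x axis of focus, either way round below 0.2 rad and angle between the y axis of red_tin and the y axis of focus, either way round below 0.2 rad and x of red_tin in the frame of focus below 0 m and angle between red_tin's own z axis and vertical below 1 rad and height (world z) of red_tin above 0.1 m and contact force between red_tin and the fingers above 2 N and linear speed of red_tin below 0.02 m/s and angular speed of red_tin below 0.15 rad/s); the arm keeps its last pose, push and grip.
It fails at once if the blue or green tin is pushed out of place (30 mm) or knocked over (distance of any of blue_tin, green_tin from where it was at the start of the episode above 0.03 m or angle between any of blue_tin, green_tin's own z axis and vertical above 0.4 rad).
It fails at once if the stamp, jar or bowl is pushed out of place (30 mm) or knocked over (distance of any of stamp, jar, bowl from where it was at the start of the episode above 0.03 m or angle between any of stamp, jar, bowl's own z axis and vertical above 0.4 rad).
It fails at once if the label camera is knocked out of its setting (distance of focus from where it was at the start of the episode above 0.012 m).
It also fails if it takes over 45 s, if anything falls off the work surface, if the arm or the gripper's body presses on something with over 40 N, if the wrist force passes 120 N, or if a joint passes its speed limit or range.

## Working session

There is one attempt and no reset: what is moved stays moved. The work goes in short steps, each a Python script; the robot and the scene stay as the last script left them, time stands still between calls to the robot, and variables do not carry over. Pictures are saved under pics/ and viewed, at most 10 in all, crops included, and the job is handed in when it is done.

```bash
mkdir -p pics
python3 - <<'E'
from bench import ctrl
import cv2
for n in("side","top"):
    im=ctrl.read_camera(n); cv2.imwrite(f"pics/{n}0.png",im)
    p=ctrl.camera_params(n); print(n,p)
E
```

```text
side {'fx': 387.9159210373455, 'fy': 387.9159210373455, 'cx': 255.81193698405258, 'cy': 194.36950874784844, 'D': array([-0.09151212,  0.        ,  0.        ,  0.        ,  0.        ]), 'pose': array([[-0.95936731,  0.15413605, -0.23633967,  0.32290629],
       [-0.28212778, -0.51132502,  0.81175775,  0.73963301],
       [ 0.00427475,  0.84545184,  0.53403457,  0.71332769],
       [ 0.        ,  0.        ,  0.        ,  1.        ]])}
top {'fx': 387.14555244057493, 'fy': 387.14555244057493, 'cx': 254.62066770362702, 'cy': 194.96805293461952, 'D': array([-0.0558995,  0.       ,  0.       ,  0.       ,  0.       ]), 'pose': array([[ 0.01124125,  0.99786217, -0.06437958,  0.48879009],
       [-0.99988542,  0.01187011,  0.00939384, -0.07692469],
       [ 0.01013795,  0.06426661,  0.99788127,  1.23180431],
       [ 0.        ,  0.        ,  0.        ,  1.        ]])}
```

View pics/side0.png

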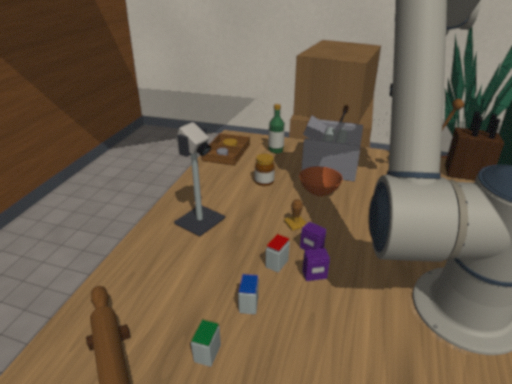

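View pics/top0.png

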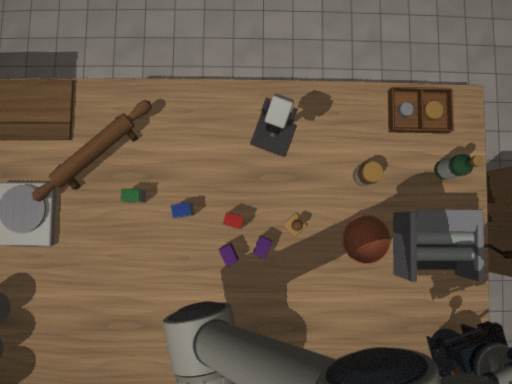

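```bash
cat > h.py <<'E'
import numpy as np, cv2
from bench import ctrl
def ray(n,px):
    p=ctrl.camera_params(n); K=np.array([[p['fx'],0,p['cx']],[0,p['fy'],p['cy']],[0,0,1]])
    u=cv2.undistortPoints(np.array(px,float).reshape(-1,1,2),K,p['D'])[:,0]
    d=np.c_[u[:,0],-u[:,1],-np.ones(len(u))]@p['pose'][:3,:3].T
    return p['pose'][:3,3],d
def plane(n,px,z):
    o,d=ray(n,px); return o+d*((z-o[2])/d[:,2])[:,None]
def tri(a,b):
    o1,d1=ray('side',[a]);o2,d2=ray('top',[b]);d1=d1[0];d2=d2[0]
    s=np.linalg.lstsq(np.c_[d1,-d2],o2-o1,rcond=None)[0]
    A=o1+s[0]*d1;B=o2+s[1]*d2
    return (A+B)/2,np.linalg.norm(A-B)
def proj(n,P):
    p=ctrl.camera_params(n); K=np.array([[p['fx'],0,p['cx']],[0,p['fy'],p['cy']],[0,0,1]])
    c=(np.atleast_2d(P)-p['pose'][:3,3])@p['pose'][:3,:3]
    return cv2.projectPoints(c*[1,-1,-1],np.zeros(3),np.zeros(3),K,p['D'])[0][:,0]
def redmask(im):
    h=cv2.cvtColor(im,cv2.COLOR_BGR2HSV)
    return (((h[...,0]<5)|(h[...,0]>174))&(h[...,1]>170)&(h[...,2]>110)).astype(np.uint8)
E
python3 - <<'E'
from h import *
cs={}
for n in("side","top"):
    im=cv2.imread(f"pics/{n}0.png"); m=redmask(im)
    k,l,st,c=cv2.connectedComponentsWithStats(m)
    for i in range(1,k):
        if st[i,4]>20: print(n,st[i],c[i])
    i=min((i for i in range(1,k) if st[i,4]>60),key=lambda i:np.hypot(*(c[i]-((278,245) if n=='side' else (233,220)))))
    cs[n]=c[i]
    cn=cv2.findContours((l==i).astype(np.uint8),0,1)[0][0][:,0].astype(float)
    P=plane(n,cn,.08)[:,:2]; r=cv2.minAreaRect(P.astype(np.float32)*1000); print(r, cv2.boxPoints(r).tolist())
print(tri(cs['side'],cs['top']))
s=cv2.imread("pics/side0.png")[110:170,165:230]; t=cv2.imread("pics/top0.png")[85:165,245:335]
cv2.imwrite("pics/c.png",np.hstack([cv2.resize(s,(400,370),interpolation=2),cv2.resize(t,(400,370),interpolation=2)]))
E
```

```text
side [268 235  20  15 176] [277.57954545 242.15340909]
((484.32098388671875, -20.591325759887695), (54.640933990478516, 33.53730010986328), 72.76109313964844) [[460.20904541015625, -41.71498107910156], [492.23974609375, -51.65398406982422], [508.43292236328125, 0.5323295593261719], [476.4022216796875, 10.471332550048828]]
top [224 213  19  15 204] [233.20588235 220.03921569]
((487.98193359375, -25.109737396240234), (51.840736389160156, 34.81011962890625), 75.43321228027344) [[464.6171569824219, -45.81938171386719], [498.3083190917969, -54.57441711425781], [511.3467102050781, -4.400093078613281], [477.6555480957031, 4.354942321777344]]
(array([ 0.48705611, -0.02495863,  0.07504168]), np.float64(0.0014459431091217972))
```

View pics/c.png

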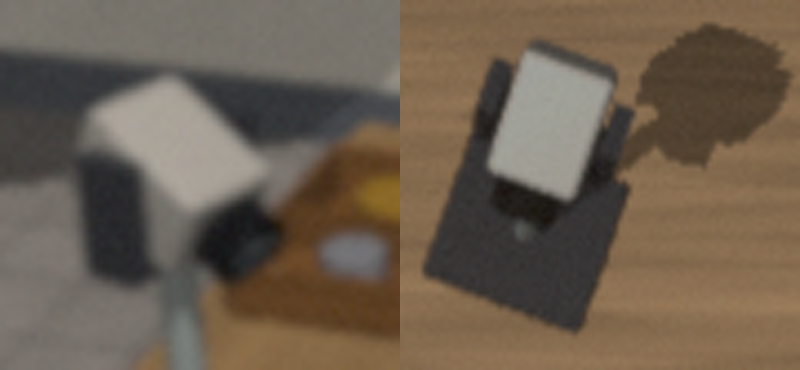

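Run:
```python
from h import *
np.set_printoptions(precision=4,suppress=True)
S={'FL':(190,212),'FR':(270,165),'BL':(93,113),'BR':(172,75)}
T={'FL':(490,165),'FR':(572,201),'BL':(530,46),'BR':(614,80)}
s=lambda p:(165+p[0]/6.154-.5+.08,110+p[1]/6.167-.42)
t=lambda p:(245+(p[0]-400)/4.444-.39,85+p[1]/4.625-.39)
X={}
for k in S: X[k],e=tri(s(S[k]),t(T[k])); print(k,X[k],e)
c=sum(X.values())/4
f=(X['FL']+X['FR']-X['BL']-X['BR'])/2; w=(X['FL']+X['BL']-X['FR']-X['BR'])/2
print('c',c,'fwd',f,np.linalg.norm(f),'tilt',np.arctan2(-f[2],np.hypot(*f[:2])),'w',w,np.linalg.norm(w), 'yaw f',np.degrees(np.arctan2(-f[1],-f[0])),'yaw w',np.degrees(np.arctan2(-w[0],w[1])))
F=plane('top',[t((425,272)),t((580,330)),t((630,185))],.01); print(F, F[0]-F[1],np.linalg.norm(F[0]-F[1]))
print('yawfoot',np.degrees(np.arctan2(-(F[0]-F[1])[0],(F[0]-F[1])[1])))
for a in (.15,.25,.35,.45):   # yaw from w / predicted lens px in side crop etc
  y=np.radians(-20); x=np.array([np.cos(y)*np.cos(a),np.sin(y)*np.cos(a),np.sin(a)]); z=np.array([-np.cos(y)*np.sin(a),-np.sin(y)*np.sin(a),np.cos(a)])
  piv=c-.023*z; print(a,'piv',piv)
```

```text
FL [ 0.7368 -0.1095  0.2815] 0.0008775259065792557
FR [ 0.7174 -0.155   0.2862] 0.0008509726428194348
BL [ 0.7912 -0.1303  0.3126] 0.0040335989752372774
BR [ 0.7736 -0.1759  0.3145] 0.002913344604028744
c [ 0.7548 -0.1427  0.2987] fwd [-0.0553  0.0208 -0.0297] 0.06613634092866705 tilt 0.46586370187891996 w [ 0.0185  0.0456 -0.0033] 0.049320661302811264 yaw f -20.645526087943338 yaw w -22.076812601998952
[[ 0.7324 -0.0726  0.01  ]
 [ 0.6934 -0.1843  0.01  ]
 [ 0.7956 -0.22    0.01  ]] [0.039  0.1117 0.    ] 0.11828725284772448
yawfoot -19.22784327315393
0.15 piv [ 0.758  -0.1439  0.276 ]
0.25 piv [ 0.7601 -0.1446  0.2764]
0.35 piv [ 0.7622 -0.1454  0.2771]
0.45 piv [ 0.7642 -0.1461  0.278 ]
```

```bash
cat >> h.py <<'E'
def axes(yaw,a):
    c,s=np.cos(yaw),np.sin(yaw)
    return np.array([[c*np.cos(a),-s,-c*np.sin(a)],[s*np.cos(a),c,-s*np.sin(a)],[np.sin(a),0,np.cos(a)]])
FLIP=[np.diag([1,-1,-1.]),np.diag([-1,1,-1.])]
TIN=np.array([.4865,-.0235,0]); RT=axes(np.radians(-15.7),0)
PIV=np.array([.764,-.1465,.280]); RC=axes(np.radians(-20.3),.45)
LENS=PIV-.055*RC[:,0]; FOC=PIV-.205*RC[:,0]
E
python3 - <<'E'
from h import *
for a in(.35,.45,.5):
    R=axes(np.radians(-20.3),a); L=PIV-.055*R[:,0]
    p=proj('side',L)[0]; q=proj('side',L-.019*R[:,2])[0]
    for v in(p,q): print(a,(v-[165,110])*6.16)
print(FOC)
for F in FLIP:
    print(ctrl.ik([.33,-.33,.25],RT@F),ctrl.ik(TIN+[0,0,.13],RT@F),ctrl.ik(TIN+[0,0,.023],RT@F))
    tin=FOC-RC@[.02,0,.034]; print(tin,ctrl.ik(tin+RC@[0,0,.023],RC@F))
E
```

```text
0.35 [252.84735574 239.57397363]
0.35 [244.51045145 272.36973696]
0.45 [249.97002309 248.78284934]
0.45 [238.70395123 278.79497951]
0.5 [248.21409606 253.07239064]
0.5 [235.53762061 281.58754938]
[ 0.59087353 -0.08245857  0.19083207]
[-5.23371531e+01  1.32268334e+01  9.54707568e+01 -2.54444375e-14
  7.13024097e+01  5.33628469e+01] [-9.79409319e+00  2.37409672e+01  1.02000462e+02 -2.54444375e-14
  5.42585709e+01  9.59059068e+01] [-9.79409319e+00  3.42731720e+01  1.07180824e+02 -2.54444375e-14
  3.85460037e+01  9.59059068e+01]
[ 0.58785342 -0.0813414   0.15151755] [-11.11600237  19.5949483  108.27825628  -8.82453528  26.90641841
 106.16504433]
[-5.23371531e+01  1.32268334e+01  9.54707568e+01 -2.54444375e-14
  7.13024097e+01 -1.26637153e+02] [-9.79409319e+00  2.37409672e+01  1.02000462e+02 -2.54444375e-14
  5.42585709e+01 -8.40940932e+01] [-9.79409319e+00  3.42731720e+01  1.07180824e+02 -2.54444375e-14
  3.85460037e+01 -8.40940932e+01]
[ 0.58785342 -0.0813414   0.15151755] [-11.11600237  19.5949483  108.27825628  -8.82453528  26.90641841
 -73.83495567]
```

Run:
```python
from h import *
R=RT@FLIP[1]
ctrl.command_gripper(0.0)
ctrl.goto([.33,-.33,.25],R); ctrl.goto(TIN+[0,0,.12],R)
f0=ctrl.current_contact_force()
ctrl.move_l(TIN+[0,0,.09],vel=.06)
print(ctrl.move_l(TIN+[0,0,.068],vel=.012,contact_N=18),ctrl.current_tool_pos(),f0,ctrl.current_contact_force())
ctrl.sleep(.3); print(ctrl.current_tool_pos(),ctrl.current_contact_force(),ctrl.current_t())
```

```text
True [ 0.48653303 -0.02350125  0.07416576] [ 0.39445811 -0.45930851 -0.66124928] [-1.85435556  0.58521938 12.46613355]
[ 0.4865225  -0.02350931  0.07415022] [-1.79504094 -0.42899532 13.36994935] 6.9583
```

Run:
```python
from h import *
R=RT@FLIP[1]
ctrl.move_l(TIN+[0,0,.16],vel=.12)
s=ctrl.read_camera('side');t=ctrl.read_camera('top')
cv2.imwrite("pics/d.png",np.hstack([cv2.resize(s[190:290,220:350],(400,308)),cv2.resize(t[180:280,180:310],(400,308))]))
m=redmask(s); k,l,st,c=cv2.connectedComponentsWithStats(m); print(st[1:],plane('side',c[1:],.074))
```

```text
[[268 236  21  15 174]] [[ 0.48483206 -0.02261771  0.074     ]]
```

View pics/d.png

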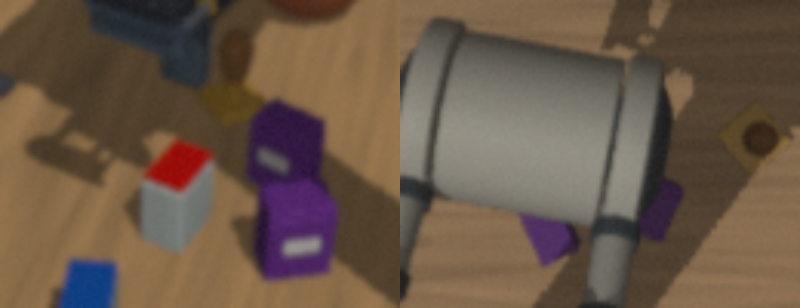

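The tin still stands upright where it was, with its lid flush (red face at about (278,243) in the side picture). Next I grasp and lift it.

Run:
```python
from h import *
ctrl.command_gripper(1.0)
ctrl.move_l(TIN+[0,0,.023],vel=.1)
print(ctrl.current_contact_force())
ctrl.command_gripper(0.0)
print(ctrl.current_grip_width()*91,ctrl.current_grasp_force())
ctrl.move_l(TIN+[0,0,.19],vel=.1)
print(ctrl.current_grip_width()*91,ctrl.current_grasp_force(),ctrl.current_t())
tin=FOC-RC@[.02,0,.034]; g=tin+RC@[0,0,.023]; R=RC@FLIP[1]
ctrl.move_l(g-RC[:,0]*.06+[0,0,.02],vel=.06,ori=R)
ctrl.move_l(g,vel=.05)
ctrl.sleep(.5)
print(ctrl.current_grip_width()*91,ctrl.current_grasp_force(),ctrl.current_t(),ctrl.current_tool_pos()-g)
s=ctrl.read_camera('side');t=ctrl.read_camera('top')
cv2.imwrite("pics/e.png",np.hstack([cv2.resize(s[90:250,140:340],(400,320)),cv2.resize(t[70:230,180:380],(400,320))]))
```

```text
[-0.32438904 -0.7487597  -0.35388338]
57.832131513134776 29.96409684419632
57.69505727618973 29.963496029376984 13.2583
58.039249940445316 29.963556826114655 16.1333 [-1.16688022e-05  6.98846064e-06 -1.52848897e-05]
```

View pics/e.png

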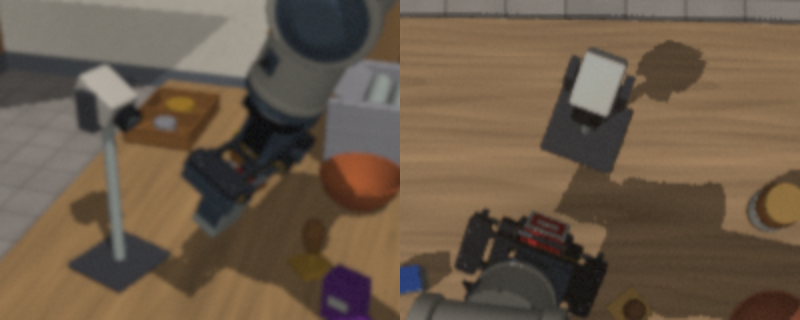

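The tin is held in the fingers, tilted, facing the unmoved camera. In the top crop the label is at about (546,222) and the lid strip at about (540,238). I'll check the label against its predicted pixel.

Run:
```python
from h import *
t=ctrl.read_camera('top'); h=cv2.cvtColor(t,cv2.COLOR_BGR2HSV)
m=(((h[...,0]<6)|(h[...,0]>172))&(h[...,1]>120)&(h[...,2]>50)).astype(np.uint8); m[:,:220]=0;m[:,300:]=0;m[:160]=0
k,l,st,c=cv2.connectedComponentsWithStats(m)
for i in range(1,k):
    if st[i,4]>8: print(st[i],c[i])
print('label pred',proj('top',[FOC+RC@[0,a,b] for a,b in((0,0),(.023,.023),(-.023,.023),(.023,-.023),(-.023,-.023))]).round(1).tolist())
print('lid pred',proj('top',[FOC+RC@[-.02+x,y,.04] for x,y in((0,0),(.019,.028),(.019,-.028))]).round(1).tolist())
cv2.imwrite("pics/f.png",cv2.resize(t[160:230,205:295],(720,560),interpolation=2))
```

```text
[246 177  17  11  41] [254.46341463 181.58536585]
[242 184  19   8  30] [251.13333333 187.56666667]
[240 188  20   9  58] [249.46551724 192.01724138]
label pred [[253.2, 182.0], [243.8, 181.7], [260.0, 187.9], [246.6, 176.4], [262.2, 182.4]]
lid pred [[248.4, 193.6], [240.7, 183.4], [260.8, 191.1]]
```

View pics/f.png

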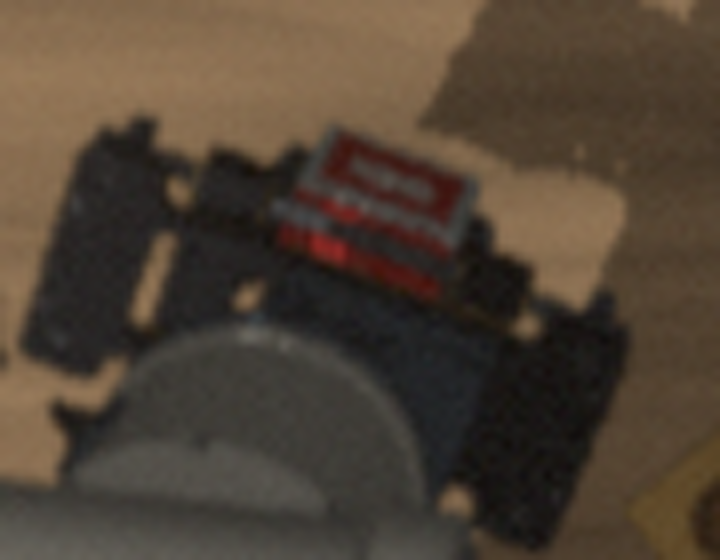

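The label's middle is at about (254,182), against a predicted (253,182), and the pads grip below the lid. Handing in.

```bash
python3 -c "
from bench import ctrl
print(ctrl.current_grasp_force(),abs(ctrl.current_dq()).max(),ctrl.sign_off())"
```

```text
the job is handed in; nothing more can be done
29.9636971950531 0.13799064451905244 None
```

I pressed the red lid home with the tin on the table, and the arm now holds the tin still at the focus point, label facing the lens, at about 30 N grip; I've handed the job in, but it returned no verdict.

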